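Load, seal and flush the culture chamber

ROBOT

A 6-joint arm with a two-finger parallel gripper is mounted at the origin on the work surface. World frame = base frame: x ahead of the robot, y to its left, z up, the work surface at z = 0. Lengths are in m, angles in rad, forces in N, time in s.
With the tool pointing down it reaches from about 0.225 to 0.725 m from the base axis. Payload 3.1 kg.
Tool frame: the origin (TCP) lies at the very end of the fingers, on their centre line; the grasp point (between the pads) lies bot.grip_depth behind it (bot.grip_depth is the distance from the TCP to the grasp point, in m); z points along the fingers, y is the line along which they close (so a half turn about z gives the same grasp; the last joint's range is limited). The gripper opens to 85 mm and grips with 20 to 120 N. Pads are 22 mm wide; open, the fingers measure 114 mm over their backs; the gripper's body (76 mm by 85 mm) begins 54 mm behind the grasp point. The pads swing forward as they close: fully open they stand 13 mm farther back than shut.
Start: joints at [-1.368, 0.048, 0.099, 1.622, 0, 1.443], TCP at [0.171, -0.497, 0.231] pointing down, gripper open.
Joint ranges: [-2.91, 2.91], [-0.99, 1.94], [-1.21, 1.42], [-2.12, 2.29], [-1.49, 1.47], [-3.14, 3.14]. Speed limits (rad/s): [2.79, 2.79, 3.14, 3.14, 3.14, 3.14].

INTERFACE

Orientations are given as a 3x3 rotation matrix whose columns are the frame's x, y, z axes.
In Python, from workcell import bot, camrig gives the robot as it stands (bot), with the cameras (camrig). Calls block until the motion is done:
- bot.reach(position, orientation): joint-space move of the TCP to a pose.
- bot.line_to(position, rate=0.15, rotation=None, guard=None): straight line of the TCP; rotation=None keeps the orientation; rate is the mean speed in m/s. With guard (N) it stops when the force on the tool has changed by that much, and returns True; else False.
- bot.goto_joints(angles): joint-space move.
- bot.grip(opening, squeeze=None): finger opening in m; squeeze is the grip in N (None keeps the last); returns when the fingers have stopped.
- bot.pause(seconds).
- bot.solve_ik(position, orientation): joint angles nearest the present ones, or None.
- camrig.grab_frame(name): name is "side" or "top" or "wrist"; returns the picture (400x640x3 uint8, red, green, blue); there is no depth.
- camrig.camera_info(name): a dict with "fov_y" (degrees; the focal length in pixels is half the picture's height over the tangent of half this angle, whatever the lens; pixels are square), "cx", "cy" (the principal point, pixels), "k1" (the pictures are not rectified: a ray, as slopes to the right and down, at radius r is drawn at 1 + k1 r^2 times it, then the intrinsics apply), "rvec" (rotation vector, rad) and "tvec" (3), from world to camera coordinates, as OpenCV has them. Camera axes: x right, y down, z forward; pixel columns grow to the right and rows downward; lengths in m; the calibration is good to about 2 mm. A picture is of the moment at which its call begins: read the wrist's pose just before it. camera_info takes no time and is no camera call; for the wrist camera it gives the pose at the moment of the call.
A pose or a line that the arm cannot do raises bot.Unreachable and nothing moves.
- bot.close_job(): hands the job in; it is judged then, once.
Readings, each from a call of its own:
- bot.get_time_s(): time.
- bot.get_joints(): joint angles.
- bot.get_joint_velocities(): joint speeds.
- bot.get_tau(): joint torques, N m.
- bot.get_ee_pos(): TCP position.
- bot.get_eef_rot(): TCP orientation.
- bot.get_wrist_force(): force on the tool from outside, world axes, zero at the start.
- bot.get_torque(): the same for the moment, N m.
- bot.get_finger_gap(): finger opening in m.
- bot.get_grip_force(): force on a finger pad.
Only numpy, scipy, OpenCV 4.12 (cv2) and the standard library are available. Lean on these libraries where they do the work, as an engineer would, in place of code of your own. Each camera call takes 0.05 s, during which the arm holds its last target. There are 200 camera calls.

TASK

Put every small culture dish into the open gas chamber, standing flat on its floor and not stacked, and keep the dishes level all the while. Then set the lid squarely on the chamber and push the toggle clamp's handle down past its dead point so that the pad locks the lid. Only then open the gas valve half way (45 degrees) and leave everything so; the large dish and the other things on the bench stay where they are.

Things in the scene. Friction and masses are not known exactly. Their poses are not given: they have to be found in the camera images.
- dish1: Small round culture dish with a lid, off-white polystyrene: 38 mm across, 12 mm high, 18 g; origin at the centre of its underside, z up. Three to five of these five are present.
- dish2: Small round culture dish with a lid, off-white polystyrene: 38 mm across, 12 mm high, 18 g; origin at the centre of its underside, z up. Three to five of these five are present.
- dish3: Small round culture dish with a lid, off-white polystyrene: 38 mm across, 12 mm high, 18 g; origin at the centre of its underside, z up. Three to five of these five are present.
- dish4: Small round culture dish with a lid, off-white polystyrene: 38 mm across, 12 mm high, 18 g; origin at the centre of its underside, z up. Three to five of these five are present.
- dish5: Small round culture dish with a lid, off-white polystyrene: 38 mm across, 12 mm high, 18 g; origin at the centre of its underside, z up. Three to five of these five are present.
- lid: Chamber lid on the bench: clear plate 244 (its x) x 138 (y) x 8 mm, 0.26 to 0.4 kg, with a black upright grip block in the middle, 20 (x) x 50 (y) mm, 28 mm high, its flat top 36 mm above the plate's underside. Origin at the centre of the underside. It fits either way round.
- fixture: White open gas chamber, 240 (x) x 134 (y) mm outside, 216 x 110 inside, on a fixed base plate (10 mm thick, x -135 to 135, y -79 to 206); origin on the bench under the chamber's centre. Toggle clamp and valve stand on its +y side: the clamp's aluminium stand spans x -22 to 22, y 88 to 200, 78 mm high; the valve is at x -85, y 130.
- chamber_floor (a point): Centre of the chamber's inner floor, 16 mm above the bench; axes as fixture.
- chamber_rim (a point): Centre of the chamber's mouth at rim height, 52 mm above the bench (the lid's underside lies here when on); axes as fixture.
- clamp_handle (a joint): Toggle clamp handle, rad: 0 = open (leaning 1.20 rad above level, arm upright), grows as it is pushed down and outward (fixture +y); dead point 1.17, stop 1.25 (level). Friction holds it in between (2 N at the grip). From about 0.94 the pad meets the lid's grip: it resists by up to 10 N at the grip, springs back if let go before the dead point, and past it stays at the stop.
- clamp_grip (a point): Point on the axis of the handle's black round grip (19 mm thick, from 60 to 135 mm from the hinge), 100 mm from the hinge.
- clamp_hinge (a point): Hinge of the clamp handle, fixed to the fixture at y = 164, z = 107 mm; its axis is the fixture's x axis, the handle swings in the plane x = 0 of the fixture. When open, the clamp arm stands upright 49 mm nearer the chamber than this, up to 0.24 m above the bench.
- clamp_pad: Round rubber pad (22 mm) on the spring spindle at the end of the clamp arm; origin at the middle of its pressing face. Clamped, it presses on the top of the lid's grip with about 25 N.
- valve (a joint): Plug valve handle, rad: 0 = shut (bar across the gas line, along fixture x), grows counterclockwise as seen from above, 1.57 = fully open (bar along the line, fixture y), 0.785 = half open; light friction (0.06 N m) keeps it where it is left. At the start between 0 and 0.15.
- valve_grip (a point): Middle of the valve's steel handle bar (60 x 11 mm, 14 mm high), on its turning axis, 68 mm above the bench; its x axis runs along the bar. 12 mm of free height under the bar, above the index plate with ticks at shut, half and fully open.
- large_dish: Bystander: the same kind of dish but larger, 60 mm across, 15 mm high; not to be loaded. Origin under its centre.
- oil_bottle: Bystander: small amber dropper bottle, 27 mm across, 70 mm high.
- objective: Bystander: steel microscope objective standing on its thread, 29 mm across, 46 mm high.
- slide_mailer: Bystander: flat grey slide mailer, 86 x 34 x 16 mm.
- slide_block: Bystander: white box of slides, 76 x 52 x 26 mm.
- beaker: Bystander: small glass beaker, 52 mm across, 60 mm high.

How it is judged:
By the outcome, as a careful person would: the job done as asked, in the order asked, and still so for the second after the job is handed in, with the robot touching nothing.
Of dish1, dish2, dish3, dish4, dish5 only 3 to 5 are there at a start; the rules pass over those that are not, and their reading is None.
At some moment in a run one of dish1, dish2, dish3, dish4, dish5 may be knocked a few centimetres aside while the robot is not near it.
It also fails if it takes over 208 s, if anything falls off the work surface, if the arm or the gripper's body presses on something with over 40 N, if the wrist force passes 120 N, or if a joint passes its speed limit or range.

## Working session

There is one attempt and no reset: what is moved stays moved. The work goes in short steps, each a Python script; the robot and the scene stay as the last script left them, time stands still between calls to the robot, and variables do not carry over. Pictures are saved under pics/ and viewed, at most 14 in all, crops included, and the job is handed in when it is done.

```bash
mkdir -p pics; ls
python3 - <<'E'
from workcell import bot, camrig
import cv2
for n in("top","side"):
    cv2.imwrite(f"pics/{n}0.png",camrig.grab_frame(n)[:,:,::-1]); print(n,camrig.camera_info(n))
print(camrig.camera_info("wrist"),bot.grip_depth,bot.get_time_s(),bot.get_ee_pos(),bot.get_eef_rot())
E
```

```text
pics
workcell.py
top {'fov_y': 49.315688785522795, 'cx': 316.7660551496538, 'cy': 201.5813162420262, 'k1': 0.005445683963825919, 'rvec': array([ 2.1029648 , -2.11520356,  0.1908369 ]), 'tvec': array([0.00358654, 0.57966535, 1.24514155])}
side {'fov_y': 48.34928637517974, 'cx': 321.9597907209349, 'cy': 199.97461712103237, 'k1': -0.08095720458930815, 'rvec': array([ 2.33701216, -0.09342404,  0.02444209]), 'tvec': array([-0.56121082,  0.14085696,  1.40463503])}
{'fov_y': 68.56517557498856, 'cx': 317.2508961065072, 'cy': 196.33793219243162, 'k1': -0.023218205358647, 'rvec': array([-2.35255494,  1.67854669,  0.25531557]), 'tvec': array([-0.52498925, -0.03821234,  0.37896454])} 0.0187 0.1 [ 0.17040173 -0.49600099  0.23020224] [[ 9.45781577e-01  3.24803066e-01 -4.19619885e-04]
 [ 3.24803208e-01 -9.45779258e-01  2.11467166e-03]
 [ 2.89984056e-04 -2.13631138e-03 -9.99997676e-01]]
```

View pics/top0.png

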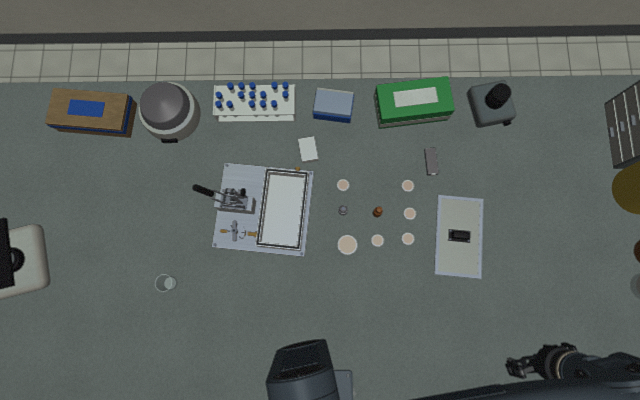

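View pics/side0.png

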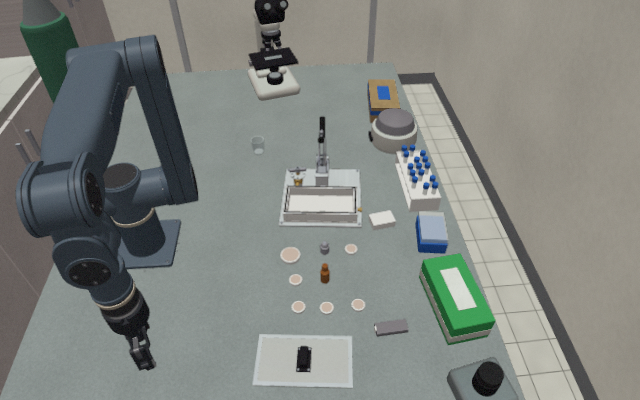

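Top picture: five small dishes at about (343,185), (407,186), (410,213), (407,239) and (377,240); large dish (347,244); chamber centred at (285,209); lid grip at (459,236); clamp handle at (203,189); valve at (236,231). The side view agrees.

```bash
cat > h.py <<'E'
from workcell import bot, camrig
import numpy as np, cv2
def cam(n):
    c=camrig.camera_info(n); f=200/np.tan(np.radians(c["fov_y"]/2))
    R=cv2.Rodrigues(c["rvec"])[0]; return dict(f=f,cx=c["cx"],cy=c["cy"],k=c["k1"],R=R,t=np.array(c["tvec"]))
def ray(c,uv):
    d=np.array([(uv[0]-c["cx"])/c["f"],(uv[1]-c["cy"])/c["f"]]); s=d.copy()
    for _ in range(10): s=d/(1+c["k"]*(s@s))
    v=c["R"].T@np.r_[s,1]; return -c["R"].T@c["t"],v
def at_z(c,uv,z):
    o,v=ray(c,uv); return o+v*(z-o[2])/v[2]
def proj(c,P):
    p=c["R"]@np.asarray(P)+c["t"]; s=p[:2]/p[2]; s=s*(1+c["k"]*(s@s)); return s*c["f"]+[c["cx"],c["cy"]]
def tri(views):
    A=0;b=0
    for c,uv in views:
        o,v=ray(c,uv); v/=np.linalg.norm(v); M=np.eye(3)-np.outer(v,v); A=A+M; b=b+M@o
    return np.linalg.solve(A,b)
def down(a):  # tool down; tool y (closing line) along angle a
    y=np.array([np.cos(a),np.sin(a),0]); z=np.array([0,0,-1.]); return np.c_[np.cross(y,z),y,z]
def snap(name):
    import pickle
    c=cam("wrist"); im=camrig.grab_frame("wrist")[:,:,::-1]; cv2.imwrite(f"pics/{name}.png",im); pickle.dump(c,open(f"pics/{name}.pkl","wb")); return c,im
E
python3 - <<'E'
from h import *
c=cam("top")
for n,uv,z in [("d",(343,185),.012),("d",(407,186),.012),("d",(410,213),.012),("d",(407,239),.012),("d",(377,240),.012),("L",(347,244),.015),("ch",(285,209),.052),("lid",(459,236),.036),("h",(203,189),.2),("v",(236,231),.07),("obj",(343,210),.046),("bot",(378,211),.07)]: print(n,at_z(c,uv,z).round(3))
w=cam("wrist"); print("cam in tool",bot.get_eef_rot().T@(-w["R"].T@w["t"]-bot.get_ee_pos()), (bot.get_eef_rot().T@w["R"].T).round(2))
for p in [(.42,.2,.4),(.42,-.1,.4),(.42,.05,.4)]:
  for a in (0,np.pi/2,np.pi,-np.pi/2):
    q=bot.solve_ik(p,down(a)); print(p,round(a,2),None if q is None else np.round(q,2))
E
```

```text
d [ 0.641 -0.081  0.012]
d [ 0.636 -0.28   0.012]
d [ 0.551 -0.285  0.012]
d [ 0.471 -0.272  0.012]
d [ 0.469 -0.181  0.012]
L [ 0.457 -0.09   0.015]
ch [0.559 0.096 0.052]
lid [ 0.476 -0.422  0.036]
h [0.588 0.303 0.2  ]
v [0.491 0.237 0.07 ]
obj [ 0.556 -0.078  0.046]
bot [ 0.548 -0.18   0.07 ]
cam in tool [ 0.07468342  0.00132175 -0.14172982] [[ 0.   -0.96 -0.29]
 [ 1.    0.   -0.  ]
 [ 0.   -0.29  0.96]]
(0.42, 0.2, 0.4) 0 [0.3  0.01 0.41 1.97 0.   1.87]
(0.42, 0.2, 0.4) 1.57 [0.3  0.01 0.41 1.97 0.   0.3 ]
(0.42, 0.2, 0.4) 3.14 [ 0.3   0.01  0.41  1.97  0.   -1.27]
(0.42, 0.2, 0.4) -1.57 [ 0.3   0.01  0.41  1.97  0.   -2.84]
(0.42, -0.1, 0.4) 0 [-0.39 -0.07  0.33  1.97  0.    1.18]
(0.42, -0.1, 0.4) 1.57 [-0.39 -0.07  0.33  1.97  0.   -0.39]
(0.42, -0.1, 0.4) 3.14 [-0.39 -0.07  0.33  1.97  0.   -1.96]
(0.42, -0.1, 0.4) -1.57 [-0.39 -0.07  0.33  1.97  0.    2.75]
(0.42, 0.05, 0.4) 0 [-0.04 -0.1   0.31  1.97  0.    1.53]
(0.42, 0.05, 0.4) 1.57 [-0.04 -0.1   0.31  1.97  0.   -0.04]
(0.42, 0.05, 0.4) 3.14 [-0.04 -0.1   0.31  1.97  0.   -1.61]
(0.42, 0.05, 0.4) -1.57 [-0.04 -0.1   0.31  1.97  0.    3.1 ]
```

Run:
```python
from h import *
R=down(np.pi/2)
for n,p in [("wA",(.42,-.36,.25)),("wB",(.42,-.16,.25)),("wC",(.42,.06,.25)),("wD",(.42,.18,.27))]:
    bot.reach(p,R); bot.pause(.3); snap(n)
print(bot.get_time_s())
a=[cv2.imread(f"pics/w{k}.png") for k in "ABCD"]
cv2.imwrite("pics/BC.png",np.vstack([a[1],a[2]])[:,:])
```

```text
5.7167
```

View pics/wB.png

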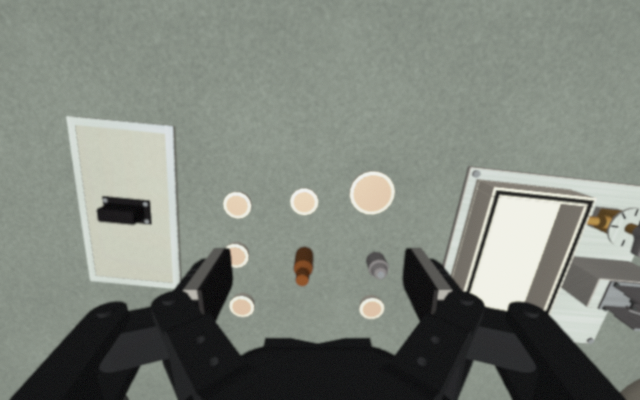

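View pics/wC.png

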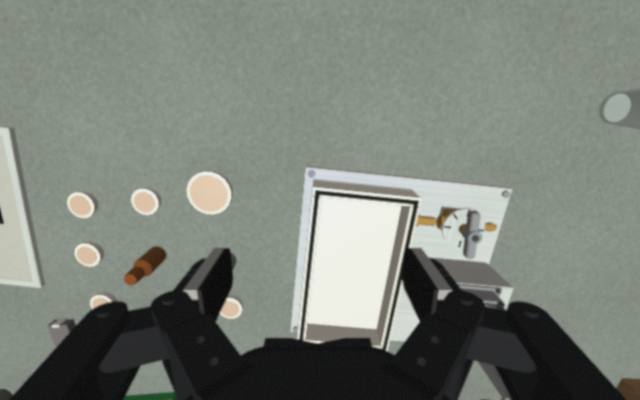

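View pics/wA.png

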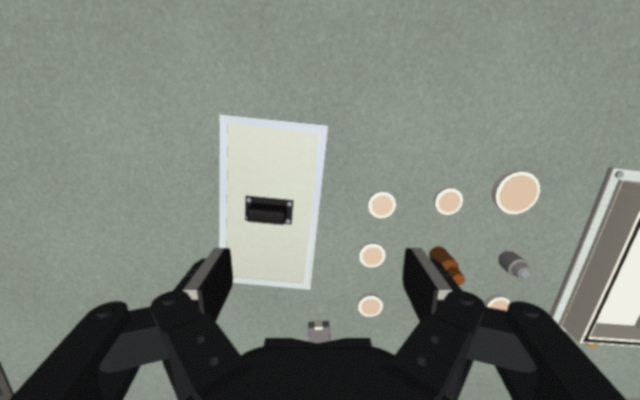

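View pics/wD.png

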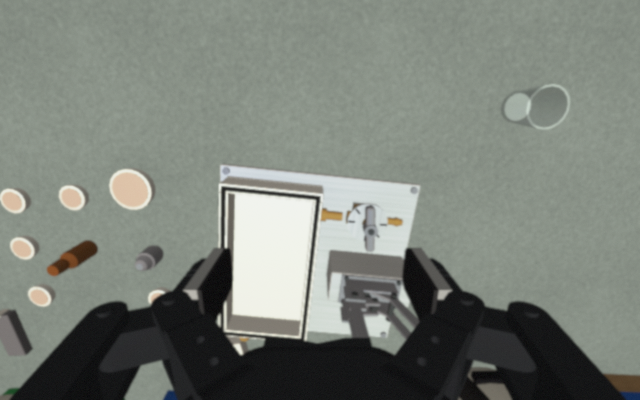

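Both wrist series show the dishes clearly (wA: (381,205), (448,202), (372,255), (371,306); wB: (372,308) as well). In wC and wD the chamber's outer near corners are around (317,190)/(418,198) and (223,187)/(323,192). I'll enlarge the chamber and the lid.

Run:
```python
from h import *
import pickle
im={k:cv2.imread(f"pics/w{k}.png") for k in "ABCD"}
def crop(k,x,y): return cv2.resize(im[k][y:y+195,x:x+130],None,fx=3,fy=3,interpolation=cv2.INTER_CUBIC)
cv2.imwrite("pics/cz.png",np.hstack([crop("C",290,155),crop("D",210,155)]))
cv2.imwrite("pics/lz.png",np.hstack([crop("A",210,105),crop("B",60,105)]))
for k in "ABCD":
    i=im[k].astype(int); m=((i[:,:,2]-i[:,:,0]>15)&(i[:,:,2]>180)).astype(np.uint8)
    n,l,s,ce=cv2.connectedComponentsWithStats(m)
    c=pickle.load(open(f"pics/w{k}.pkl","rb"))
    for j in range(1,n):
        if s[j,4]>60: print(k,ce[j].round(1),s[j].tolist(),at_z(c,ce[j],.012).round(4))
```

```text
A [518.6 193.4] [499, 175, 41, 39, 1196] [ 0.4577 -0.0861  0.012 ]
A [449.5 202.3] [438, 191, 24, 24, 416] [ 0.4705 -0.1801  0.012 ]
A [382.2 205.4] [371, 195, 23, 23, 387] [ 0.4748 -0.2724  0.012 ]
A [610.3 276.4] [581, 212, 59, 130, 241] [0.5897 0.0852 0.012 ]
A [372.4 256.5] [362, 247, 23, 20, 353] [ 0.553  -0.2814  0.012 ]
A [370.7 307. ] [359, 297, 24, 20, 325] [ 0.6401 -0.279   0.012 ]
A [500.1 303.6] [489, 297, 21, 13, 142] [ 0.6358 -0.0782  0.012 ]
B [372.1 193.1] [353, 175, 39, 38, 1157] [ 0.4573 -0.088   0.012 ]
B [303.8 202.1] [293, 192, 23, 21, 375] [ 0.47   -0.1804  0.012 ]
B [236.4 205.5] [226, 195, 22, 23, 377] [ 0.4748 -0.2728  0.012 ]
B [564.9 256.6] [544, 206, 42, 103, 187] [0.5555 0.2028 0.012 ]
B [237.3 256.3] [229, 247, 17, 20, 246] [ 0.5524 -0.278   0.012 ]
B [241.1 307.4] [230, 299, 23, 18, 309] [ 0.6405 -0.2796  0.012 ]
B [372.  309.2] [362, 299, 22, 20, 322] [ 0.6441 -0.078   0.012 ]
C [207.9 193.3] [188, 175, 40, 38, 1156] [ 0.4574 -0.09    0.012 ]
C [143.5 202.4] [132, 192, 24, 23, 411] [ 0.4703 -0.1807  0.012 ]
C [ 79.4 205.7] [67, 195, 24, 23, 406] [ 0.475  -0.2724  0.012 ]
C [419.9 221. ] [414, 214, 20, 13, 79] [0.4984 0.201  0.012 ]
C [ 86.  255.6] [75, 246, 22, 20, 341] [ 0.5523 -0.2816  0.012 ]
C [ 97.6 301.3] [90, 297, 19, 11, 118] [ 0.6315 -0.2827  0.012 ]
C [230.8 309.5] [220, 300, 22, 19, 281] [ 0.6449 -0.0761  0.012 ]
D [129.  189.7] [110, 172, 39, 37, 1085] [ 0.4577 -0.091   0.012 ]
D [ 70.9 198.4] [59, 188, 26, 22, 394] [ 0.4705 -0.1797  0.012 ]
D [ 11.8 201.5] [0, 191, 25, 22, 376] [ 0.4751 -0.2713  0.012 ]
D [329.3 216.4] [319, 209, 24, 13, 119] [0.4987 0.1953 0.012 ]
D [ 21.6 248.9] [10, 239, 24, 20, 329] [ 0.5524 -0.2802  0.012 ]
D [ 39.  296.8] [28, 287, 23, 19, 292] [ 0.6392 -0.2778  0.012 ]
```

View pics/cz.png

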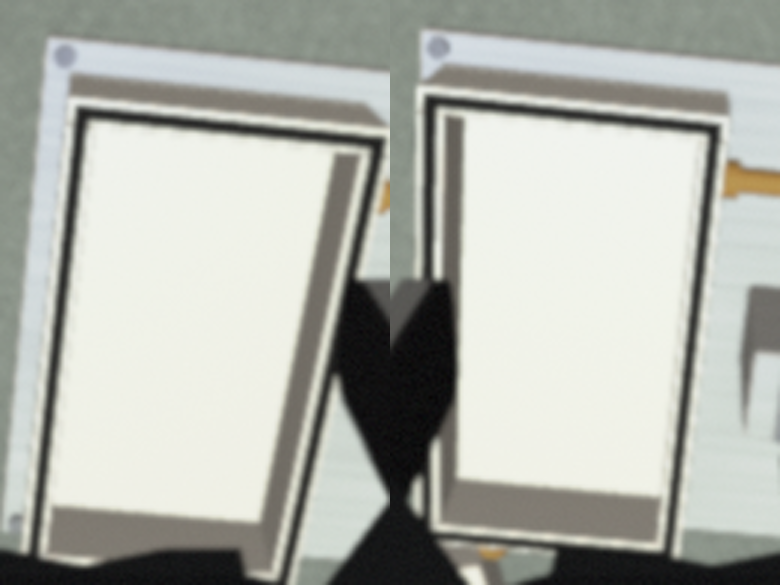

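View pics/lz.png

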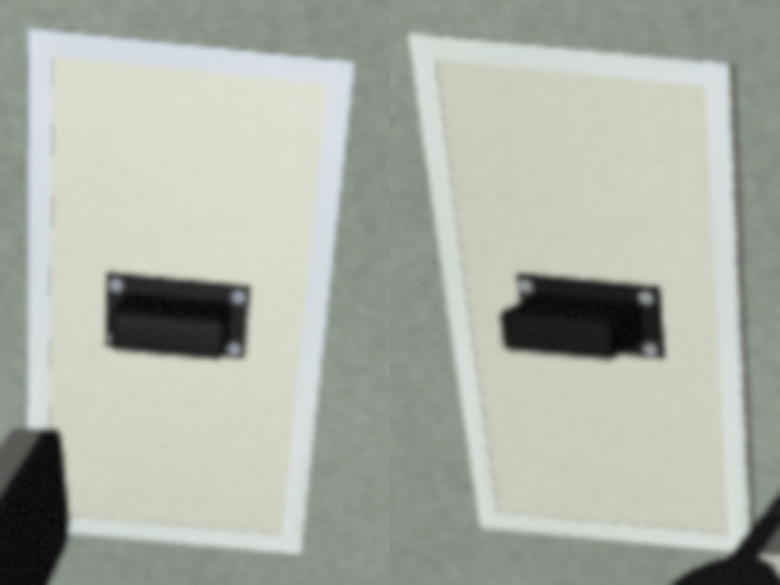

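Crops read: the chamber's inner rim corners in wC are (319.3,195), (414.3,205), (306.7,339.3), (380.7,347.3), and in wD (227,192.3), (316.3,198.7), (225.7,330.7), (300.3,336). Lid corners in wA are (220,115), (328,126), (310,289.3), and in wB (66.3,116.3), (173,126), (90.7,280.7), (179.3,288). The grip top is also readable in both. I'll fit poses with the height left free.

```bash
cat > fit.py <<'E'
from h import *
import pickle
from scipy.optimize import least_squares
def fit(obs,x0,hs):
    # obs: (camdict, pixel, local xy, dz)
    def P(x,l,dz): c,s=np.cos(x[2]),np.sin(x[2]); return [x[0]+c*l[0]-s*l[1],x[1]+s*l[0]+c*l[1],x[3]+dz]
    r=least_squares(lambda x:np.concatenate([proj(c,P(x,l,dz))-np.array(p) for c,p,l,dz in obs]),x0,loss="soft_l1")
    return r.x,np.sqrt(np.mean(r.fun**2)),r.fun.reshape(-1,2).round(1).tolist()
E
python3 - <<'E'
from fit import *
C={k:pickle.load(open(f"pics/w{k}.pkl","rb")) for k in "ABCD"}
q=lambda hx,hy:[(-hx,-hy),(-hx,hy),(hx,-hy),(hx,hy)]
def mk(d,loc,dz=0): return [(C[k],p,l,dz) for k,ps in d.items() for p,l in zip(ps,loc) if p]
inn=mk({"C":[(319.3,195),(414.3,205),(306.7,339.3),(380.7,347.3)],"D":[(227,192.3),(316.3,198.7),(225.7,330.7),(300.3,336)]},q(.108,.055))
out=mk({"C":[(313.3,187.7),(419.3,199.3)],"D":[(219.3,183.7),(323,196)]},q(.12,.067))
for n,o in(("inner",inn),("outer",out),("both",inn+out)):
    x,e,r=fit(o,[.56,.1,0,.05],0); print(n,x.round(4),round(e,2),r)
lid=mk({"A":[(220,115),(328,126),None,(310,289.3)],"B":[(66.3,116.3),(173,126),(90.7,280.7),(179.3,288)]},q(.122,.069))
top=mk({"A":[(247.3,206.7),(285,209.3),(247.3,220.7),(284,224)],"B":[(97.7,209),(134.3,211),(97.7,220.7),(134.3,223.3)]},q(.01,.025))
for n,o,z in(("lid",lid,.008),("grip",top,.036)):
    x,e,r=fit(o,[.48,-.42,0,z],0); print(n,x.round(4),round(e,2),r)
# dish heights: two views
for a in [("A",(449.5,202.3),"C",(143.5,202.4)),("A",(382.2,205.4),"C",(79.4,205.7)),("A",(372.4,256.5),"C",(86,255.6)),("A",(370.7,307),"B",(241.1,307.4)),("B",(372,309.2),"C",(230.8,309.5))]:
    print("dish",tri([(C[a[0]],a[1]),(C[a[2]],a[3])]).round(4))
w=C["B"]; print(proj(w,[.42,-.16,.25]))
E
```

```text
inner [ 0.5603  0.108  -0.1058  0.0567] 1.35 [[3.7, 0.4], [-0.8, -0.6], [-0.5, 1.2], [2.1, -0.7], [0.5, -1.2], [-2.0, 1.0], [0.2, -0.5], [-0.6, 0.7]]
outer [ 0.5677  0.1042 -0.1204  0.0456] 0.45 [[-0.8, -0.1], [0.4, 0.6], [0.5, 0.1], [-0.2, -0.5]]
both [ 0.5644  0.1069 -0.1041  0.0516] 1.69 [[2.5, 2.4], [-3.5, 1.1], [-0.9, 0.8], [0.6, -1.2], [0.9, 0.8], [-3.0, 2.7], [0.8, -0.7], [-1.0, 0.3], [-0.4, -0.8], [3.1, -1.5], [-0.7, -0.6], [0.6, -2.6]]
lid [ 0.4832 -0.4287 -0.1016  0.0065] 0.4 [[-0.2, -0.3], [-0.2, -0.2], [-0.1, -0.2], [0.2, -0.1], [-0.1, 0.3], [-0.3, -0.2], [0.8, 1.0]]
grip [ 0.4821 -0.4289 -0.0898  0.031 ] 0.83 [[-0.4, -0.0], [0.2, 0.6], [-0.7, 0.2], [0.4, 0.0], [-1.2, -2.1], [-0.2, -0.9], [0.8, 0.3], [1.3, 0.8]]
dish [ 0.4702 -0.1804  0.0126]
dish [ 0.4749 -0.2723  0.012 ]
dish [ 0.5525 -0.2815  0.0123]
dish [ 0.6393 -0.2793  0.0131]
dish [ 0.6471 -0.0772  0.0086]
[321.51741501 252.18245717]
```

Dishes stand at z≈0.012 as expected and the lid fit is good. The chamber fit is loose because the fingers covered some corners, so I'll retake it unobstructed and find the true fingertip height by touching the bench.

Run:
```python
from h import *
R=down(np.pi/2-.1)
cs=[]
for n,p in [("wE",(.36,.13,.25)),("wF",(.34,.08,.30))]:
    bot.reach(p,R); bot.pause(.4); c,im=snap(n)
    pc=proj(c,[.562,.107,.05]).round().astype(int); x,y=pc-[65,98]; y=max(0,min(y,205)); print(n,x,y)
    cs.append(cv2.resize(im[y:y+195,x:x+130],None,fx=3,fy=3,interpolation=cv2.INTER_CUBIC))
cv2.imwrite("pics/ef.png",np.hstack(cs))
bot.reach((.36,-.12,.08),down(np.pi/2)); bot.grip(.052,20)
for o in (.052,.038):
    bot.grip(o); bot.line_to((.36,-.12,.03)); h=bot.line_to((.36,-.12,-.015),rate=.02,guard=3); print(o,h,bot.get_ee_pos(),bot.get_finger_gap(),bot.get_wrist_force())
    bot.line_to((.36,-.12,.03))
bot.line_to((.36,-.12,.12)); print(bot.get_time_s())
```

```text
wE 251 205
wF 284 204
0.052 True [ 0.35993241 -0.11998807 -0.00337243] 0.05189941864011663 [-0.62334966 -0.5802299   3.72003393]
0.038 True [ 0.35992802 -0.11996192 -0.00123659] 0.03795889027364114 [-0.62254089  1.1932364   4.44611325]
14.7167
```

View pics/ef.png

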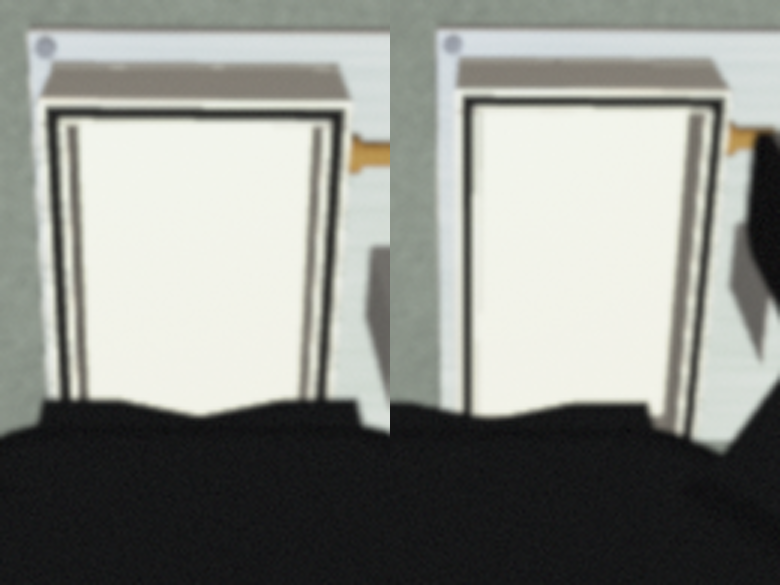

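The gasket ring's near corners show in wE at (269,242.7)/(363.7,243.7) and in wF at (310,237.7)/(393.3,238); the gripper body covers the far end. I'll fit the gasket over all four views, with the visible side lines and with its size free as a check.

Run:
```python
from fit import *
C={k:pickle.load(open(f"pics/w{k}.pkl","rb")) for k in "CDEF"}
pts=[("D",(223.7,188.7),-1,-1),("D",(318.7,197.7),-1,1),("D",(224,332.7),1,-1),("D",(302.7,337.7),1,1),("C",(317.3,192.7),-1,-1),("C",(416,202.7),-1,1),
("E",(269,242.7),-1,-1),("E",(363.7,243.7),-1,1),("F",(310,237.7),-1,-1),("F",(393.3,238),-1,1)]
lines=[("E",(251+22,335),-1),("E",(251+107.3,335),1),("F",(284+26,204+133.3),-1),("F",(284+100,204+143.3),1),("C",(302.7,337),-1),("C",(290+97,155+183),1)]
def W(x,l): c,s=np.cos(x[2]),np.sin(x[2]); return [x[0]+c*l[0]-s*l[1],x[1]+s*l[0]+c*l[1],x[3]]
def run(zfix,sfix):
    def res(x):
        x=x.copy(); 
        if zfix: x[3]=.052
        if sfix: x[4:]=[.114,.061]
        r=[]
        for k,p,a,b in pts: r+=list(proj(C[k],W(x,(a*x[4],b*x[5])))-p)
        for k,p,b in lines:
            A=proj(C[k],W(x,(-x[4],b*x[5]))); B=proj(C[k],W(x,(x[4],b*x[5]))); d=(B-A)/np.linalg.norm(B-A); v=np.array(p)-A; r.append(d[0]*v[1]-d[1]*v[0])
        return np.array(r)
    s=least_squares(res,[.56,.107,-.1,.052,.114,.061],loss="soft_l1"); print(zfix,sfix,s.x.round(4),s.fun.round(1).tolist())
run(0,0);run(1,0);run(0,1);run(1,1)
```

```text
0 0 [ 0.5645  0.1072 -0.1023  0.0505  0.1129  0.0608] [0.1, 0.2, -0.4, 0.3, -0.8, -0.8, 0.5, 1.0, 0.2, 0.3, 0.1, -0.2, -0.3, 0.0, -0.0, -0.7, 0.0, 0.0, 0.2, -0.1, 0.6, 0.1, 0.5, -0.5, -0.3, 0.1]
1 0 [ 0.5635  0.1072 -0.1025  0.0659  0.1124  0.0606] [-0.2, 0.1, -0.6, 0.2, -1.0, -0.8, 0.3, 0.9, 0.4, 0.2, 0.3, -0.2, -0.4, 0.2, -0.1, -0.6, 0.1, 0.1, 0.2, -0.0, 0.5, -0.0, 0.6, -0.5, -0.2, 0.2]
0 1 [ 0.566   0.1071 -0.1024  0.0493  0.114   0.061 ] [0.3, 0.2, -0.3, 0.3, -0.6, -0.0, 0.6, 1.7, 0.1, 0.3, -0.1, -0.2, -0.2, -0.1, -0.0, -0.9, -0.0, -0.1, 0.1, -0.2, 0.7, 0.1, 0.5, -0.6, -0.5, -0.1]
1 1 [ 0.5649  0.107  -0.1031  0.052   0.114   0.061 ] [-0.5, -0.1, -0.3, 0.1, -1.4, 0.7, 0.4, 2.5, 0.1, 0.0, 0.7, -0.3, -0.7, 0.0, 0.3, -0.7, -0.1, -0.0, 0.5, -0.1, 0.2, 0.3, 0.3, -0.3, -0.6, 0.4]
```

```bash
cat > dish.py <<'E'
from h import *
FX=np.array([.5648,.1071]); YAW=-.1025
def F(x,y): c,s=np.cos(YAW),np.sin(YAW); return FX+[c*x-s*y,s*x+c*y]
A=np.pi/2+YAW; R=down(A)
def blobs(c,im,z=.012,lo=200,hi=1000):
    i=im.astype(int); m=((i[:,:,2]-i[:,:,0]>15)&(i[:,:,2]>180)).astype(np.uint8)
    n,l,s,ce=cv2.connectedComponentsWithStats(m)
    return [(at_z(c,ce[j],z)[:2],s[j,4]) for j in range(1,n) if lo<s[j,4]<hi]
def do(d,slot,tag):
    d=np.array(d); bot.grip(.056,20)
    bot.reach((d[0]-.06,d[1],.20),R); bot.pause(.25); c,im=snap(tag)
    b=sorted(blobs(c,im),key=lambda b:np.linalg.norm(b[0]-d)); e=b[0][0]-d; print(tag,b[0],"shift",e.round(4))
    if np.linalg.norm(e)>.03: print("not where expected",b); return False
    d=b[0][0]
    bot.line_to((*d,.06),.25); bot.line_to((*d,.0015),.06)
    bot.grip(.02,20); g=bot.get_finger_gap(); print("gap",g)
    if g<.034: return False
    bot.line_to((*d,.12),.15)
    p=F(*slot); bot.line_to((*p,.12),.25); bot.line_to((*p,.03),.12)
    h=bot.line_to((*p,.0145),.02,guard=2.5); print("floor",h,bot.get_ee_pos().round(4))
    bot.grip(.052); bot.line_to((*p,.12),.15); print("t",bot.get_time_s()); return True
E
python3 - <<'E'
from dish import *
do((.4703,-.1804),(84,0) if 0 else (.083,.007),"p1")
E
```

```text
p1 (array([ 0.46976357, -0.18044291]), np.int32(462)) shift [-0.0005 -0.    ]
gap 0.0369780388704844
floor True [0.648  0.1056 0.0184]
t 23.1083
```

Run:
```python
from dish import *
for k,(d,s) in enumerate([((.4749,-.2724),(.0415,-.007)),((.5525,-.2815),(0,.007)),((.6398,-.2793),(-.0415,-.007)),((.645,-.078),(-.083,.007))]):
    if not do(d,s,f"p{k+2}"): break
bot.reach((.40,.10,.25),R); bot.pause(.3); c,im=snap("chk")
for b in blobs(c,im,.028): print(b, (np.array([[np.cos(YAW),np.sin(YAW)],[-np.sin(YAW),np.cos(YAW)]])@(b[0]-FX)).round(4))
cv2.imwrite("pics/top1.png",cv2.resize(camrig.grab_frame("top")[90:320,150:510,::-1],None,fx=2,fy=2))
```

```text
p2 (array([ 0.47455984, -0.27267746]), np.int32(461)) shift [-0.0003 -0.0003]
gap 0.03651805400882967
floor True [0.6053 0.0959 0.0184]
t 32.75
p3 (array([ 0.55206344, -0.28174465]), np.int32(468)) shift [-0.0004 -0.0002]
gap 0.03688005628656166
floor True [0.5655 0.1141 0.0184]
t 42.2417
p4 (array([ 0.63974497, -0.2795351 ]), np.int32(458)) shift [-0.0001 -0.0002]
gap 0.0368807505672778
floor True [0.5228 0.1044 0.0185]
t 51.7583
p5 (array([ 0.64378524, -0.07858993]), np.int32(475)) shift [-0.0012 -0.0006]
gap 0.036549165082034464
floor True [0.4829 0.1226 0.0184]
t 60.05
(array([0.4822174 , 0.12192128]), np.int32(384)) [-0.0837  0.0063]
(array([0.522181 , 0.1035609]), np.int32(360)) [-0.042  -0.0079]
(array([0.5648089 , 0.11332182]), np.int32(332)) [-0.0006  0.0062]
(array([0.61494701, 0.11235674]), np.int32(331)) [0.0493 0.0104]
(array([0.65011537, 0.10637873]), np.int32(269)) [0.0849 0.008 ]
```

View pics/top1.png

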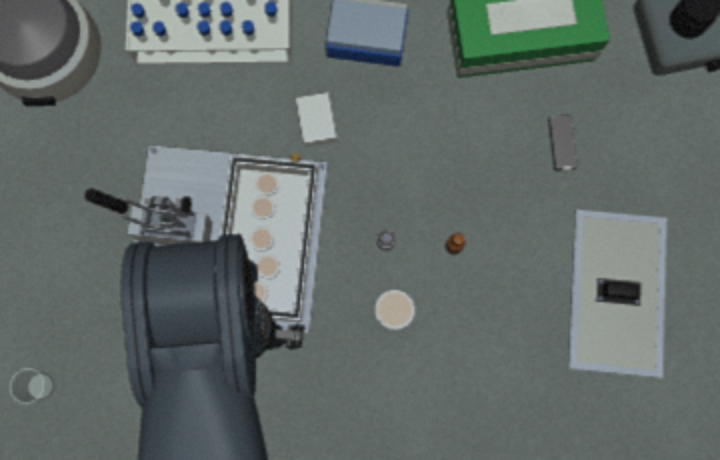

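View pics/chk.png

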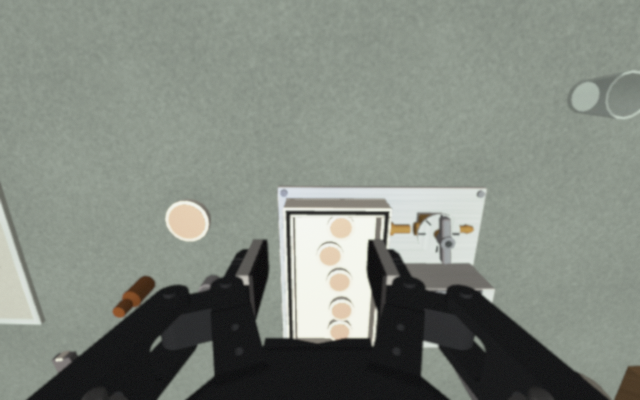

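All bench dishes are in; dish 2 now sits at (0.049, 0.010) in the chamber rather than at its slot (0.0415, -0.007), so it was probably the one knocked. I'll look closer to see whether it still lies flat next to dish 1.

Run:
```python
from dish import *
M=np.array([[np.cos(YAW),np.sin(YAW)],[-np.sin(YAW),np.cos(YAW)]])
ims=[]
for n,p in [("k1",(.53,.08,.22)),("k2",(.53,.14,.25))]:
    bot.line_to(p,.25) ; bot.pause(.3); c,im=snap(n)
    for b in blobs(c,im,.028): print(n,b[1],(M@(b[0]-FX)).round(4))
    ims.append(cv2.resize(im[140:340,220:420],None,fx=2,fy=3)) if 0 else ims.append(cv2.resize(im[140:340,225:415],None,fx=2.1,fy=2.1,interpolation=cv2.INTER_CUBIC))
cv2.imwrite("pics/k.png",np.hstack(ims))
```

```text
k1 575 [-0.0836  0.0062]
k1 523 [-0.0419 -0.0078]
k1 489 [-0.0004  0.0062]
k1 458 [0.0485 0.0101]
k1 446 [0.0871 0.0083]
k2 462 [-0.0836  0.006 ]
k2 439 [-0.0418 -0.0079]
k2 411 [-0.0003  0.0061]
k2 387 [0.0483 0.0103]
k2 387 [0.0871 0.0084]
```

View pics/k.png

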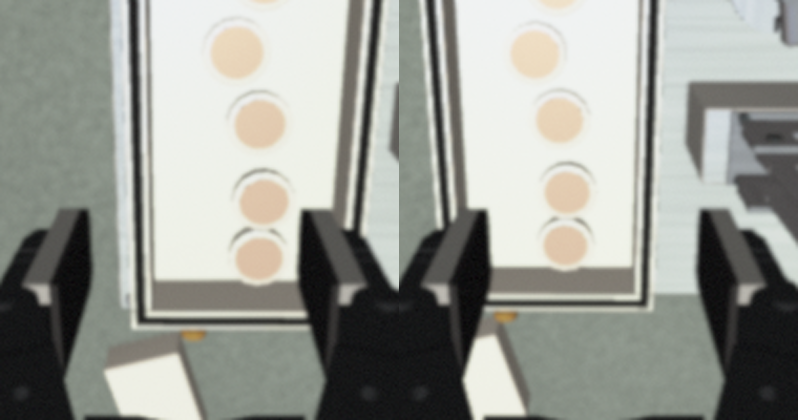

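Both views agree: dish 2 at (0.048, 0.010) and dish 1 at (0.087, 0.008) are side by side (38.8 mm apart), flat and inside the walls, so no mending is needed. Now the lid, with the camera kept on the side away from the clamp.

Run:
```python
from dish import *
L=np.array([.483,-.4288]); ya=-.1016
bot.line_to((.45,.08,.25),.25); bot.grip(.06,80)
bot.reach((*(L+[-.05,0]),.25),R); bot.pause(.3); c,im=snap("lid0")
RL=down(np.pi+ya); RC=down(np.pi+YAW)
bot.reach((*L,.12),RL); bot.line_to((*L,.06),.2)
h=bot.line_to((*L,.0155),.04,guard=6); print("down",h,bot.get_ee_pos())
bot.grip(.005,80); print("gap",bot.get_finger_gap(),bot.get_wrist_force())
bot.line_to((*L,.13),.1); bot.pause(.2); print("force",bot.get_wrist_force(),bot.get_torque())
print(bot.get_joints().round(2),bot.get_time_s())
cv2.imwrite("pics/lidgrip.png",camrig.grab_frame("wrist")[:,:,::-1])
p=F(0,0); bot.line_to((*p,.13),.2,rotation=RC); bot.line_to((*p,.078),.06); bot.pause(.3)
h=bot.line_to((*p,.062),.01,guard=4); print("on",h,bot.get_ee_pos(),bot.get_wrist_force(),bot.get_time_s())
cv2.imwrite("pics/side1.png",cv2.resize(camrig.grab_frame("side")[100:300,200:440,::-1],None,fx=3,fy=3))
```

```text
down False [ 0.48327963 -0.42907909  0.01598135]
gap 0.018146083872697397 [-0.90781483 -0.37579145  2.07695643]
force [-0.7453502  -0.77315916 -2.82658594] [0.06792515 0.00519354 0.05672303]
[-0.83  0.37  0.26  1.47  0.   -2.3 ] 70.925
on True [0.56482055 0.1070945  0.06804307] [-0.60959288 -0.69035201  4.75943621] 76.1583
```

View pics/side1.png

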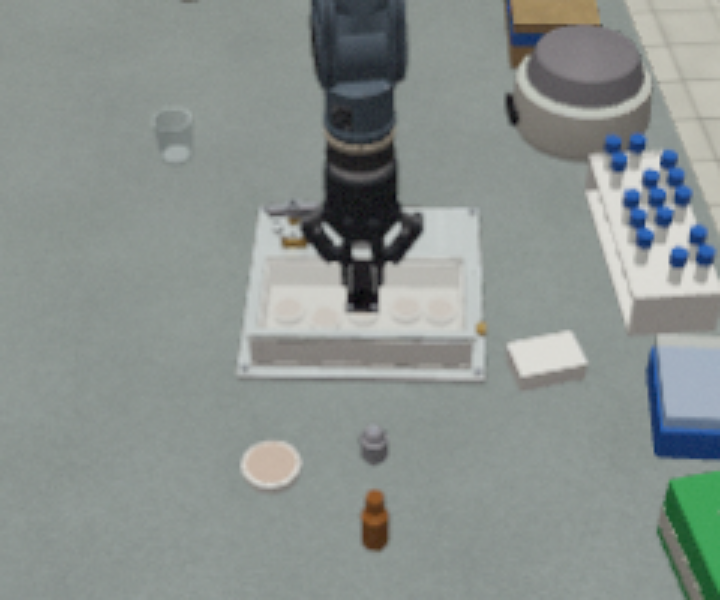

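The lid touched down at rim height (0.068 − 0.016 = 0.052). I'll release it, check how it lies with the predicted outline drawn over two views, and check reach for the clamp arc.

Run:
```python
from dish import *
p=F(0,0); bot.grip(.045); bot.line_to((*p,.16),.15); bot.line_to((.42,.06,.25),.2,rotation=R) if 0 else bot.reach((.42,.06,.25),R)
out=[]
for n,q in [("m1",(.42,.09,.25)),("m2",(.42,.16,.25))]:
    bot.reach(q,R); bot.pause(.3); c,im=snap(n)
    big=cv2.resize(im,None,fx=3,fy=3,interpolation=cv2.INTER_CUBIC)
    P=[proj(c,[*F(x,y),.060]) for x,y in [(-.122,-.069),(-.122,.069),(.122,.069),(.122,-.069)]]
    for v in P: cv2.circle(big,tuple(int(t) for t in v*3+1),3,(0,0,255),1)
    u=(proj(c,[*F(0,0),.06])*3).astype(int); x0=max(u[0]-195,0); y0=455; print(n,np.round(P,1).tolist(),x0,y0)
    out.append(big[y0:y0+600,x0:x0+398])
cv2.imwrite("pics/m.png",np.hstack(out)); print([o.shape for o in out])
j=bot.get_joints(); 
for a in (YAW,np.pi+YAW):
  for q in (0,.6,1.25):
    f=1.2-q; y=.164+.1*np.cos(f); z=.107+.1*np.sin(f)-.0187; s=bot.solve_ik((*F(0,y),z),down(a)); print(a,q,F(0,y),z,None if s is None else s.round(2))
  s=bot.solve_ik((*F(0,.2),.28),down(a)); print(None if s is None else s.round(2))
s=bot.solve_ik((*F(-.085,.13),.06),down(A+.785)); print(s.round(2))
```

```text
m1 [[286.9, 190.6], [404.1, 190.6], [388.8, 354.5], [292.4, 354.8]] 833 455
m2 [[228.8, 196.4], [345.2, 196.2], [340.5, 358.3], [244.7, 358.3]] 674 455
[(600, 398, 3), (600, 398, 3)]
-0.1025 0 [0.58528825 0.30628483] 0.18150390859672264 [0.38 0.41 0.42 1.59 0.   2.05]
-0.1025 0.6 [0.59002547 0.35233962] 0.14476424733950355 [0.44 0.48 0.45 1.54 0.   2.11]
-0.1025 1.25 [0.59179985 0.36959007] 0.08330208307293216 [0.46 0.52 0.38 1.43 0.   2.14]
[0.38 0.46 0.69 1.8  0.   2.05]
3.039092653589793 0 [0.58528825 0.30628483] 0.18150390859672264 [ 0.38  0.41  0.42  1.59  0.   -1.09]
3.039092653589793 0.6 [0.59002547 0.35233962] 0.14476424733950355 [ 0.44  0.48  0.45  1.54  0.   -1.03]
3.039092653589793 1.25 [0.59179985 0.36959007] 0.08330208307293216 [ 0.46  0.52  0.38  1.43  0.   -1.01]
[ 0.38  0.46  0.69  1.8   0.   -1.09]
[ 0.34  0.15 -0.14  1.29  0.   -0.34]
```

View pics/m.png

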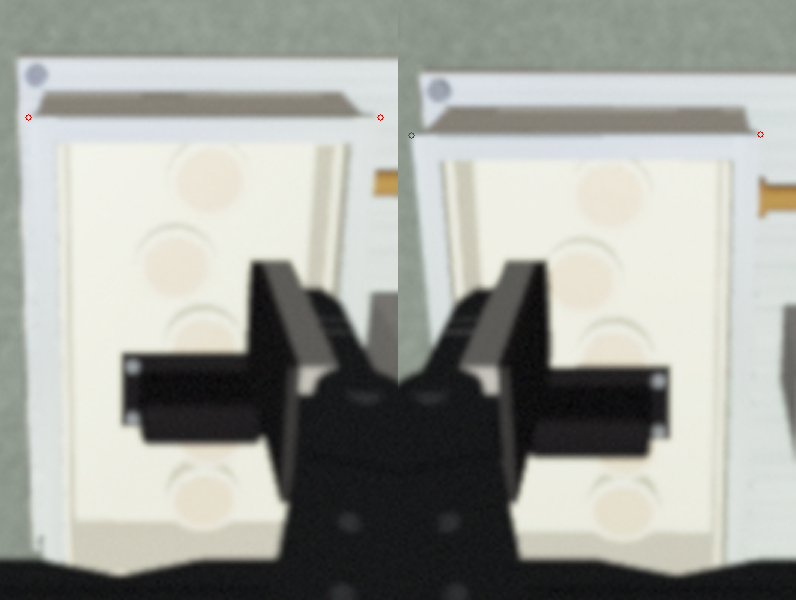

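The lid's corners lie within about 1–2 mm of the predicted outline in both views (e.g. (380,117) in the left half, (757,133) in the right) and its edge is parallel to the base plate, so it is square. Next is the clamp: grasp the round grip across x and follow its arc.

Run:
```python
from dish import *
RC=down(YAW)
def tgt(q,r=.1): f=1.2-q; return np.r_[F(0,.164+r*np.cos(f)),.107+r*np.sin(f)-bot.grip_depth]
bot.grip(.05,40)
bot.reach((.40,.30,.30),RC); t=tgt(0)
bot.reach((t[0],t[1],.31),RC)
h=bot.line_to(t,.08,guard=6); print("down",h,bot.get_ee_pos().round(4))
bot.grip(.01,40); print("gap",bot.get_finger_gap(),bot.get_wrist_force().round(1))
for q in [.1,.2,.3,.4,.5,.6,.7,.8,.86,.92,.98,1.04,1.1,1.14,1.18,1.22,1.25]:
    bot.line_to(tgt(q),.06)
    if q>.25: print(q,bot.get_wrist_force().round(1),(bot.get_ee_pos()-tgt(q)).round(4))
print(bot.get_finger_gap(),bot.get_time_s())
```

```text
down False [0.5857 0.3064 0.1822]
gap 0.017932048459258252 [0.7 0.  0.8]
0.3 [2.9 0.5 1.6] [0.0006 0.0003 0.0004]
0.4 [3.7 0.4 3.8] [0.0006 0.0004 0.0002]
0.5 [ 5.4 -0.1  6.1] [ 0.0007  0.0006 -0.0002]
0.6 [5.4 1.4 5.4] [ 0.0007  0.0009 -0.0006]
0.7 [5.8 1.9 3. ] [ 0.0007  0.0011 -0.001 ]
0.8 [4.8 3.1 2.8] [ 0.0008  0.0011 -0.0011]
0.86 [5.6 3.8 0.7] [ 0.0008  0.0009 -0.0007]
0.92 [6.7 2.3 4. ] [ 0.0008  0.0008 -0.0007]
0.98 [5.5 1.6 4.9] [ 0.0008  0.0007 -0.0004]
1.04 [3.2 1.5 6. ] [0.0008 0.0006 0.0009]
1.1 [ 2.5 -0.1 10.3] [0.0009 0.0006 0.0025]
1.14 [ 1.2 -0.5 11.8] [0.0009 0.0007 0.0036]
1.18 [ 0.8  0.6 13.8] [0.001  0.001  0.0042]
1.22 [ 0.7  0.5 14.1] [0.001  0.0013 0.0045]
1.25 [ 1.4  1.4 13.7] [0.001  0.0015 0.0044]
0.018213803590454172 89.575
```

Run:
```python
from dish import *
t=np.r_[F(0,.264),.107-.0187-.005]
for dz in (.003,.006,.009,.012):
    bot.line_to(t-[0,0,dz],.03); print(dz,bot.get_wrist_force().round(1),bot.get_ee_pos().round(4))
bot.line_to(t-[0,0,.001],.03);print(bot.get_wrist_force().round(1),bot.get_ee_pos().round(4))
bot.grip(.05); bot.pause(.3); print(bot.get_wrist_force().round(1),bot.get_ee_pos().round(4))
bot.line_to((t[0],t[1],.16),.15)
# probe the handle's top with closed fingers
bot.grip(.0); h=bot.line_to((t[0],t[1],.10),.03,guard=3); print("probe",h,bot.get_ee_pos().round(4),bot.get_wrist_force().round(1))
bot.line_to((t[0],t[1],.17),.15); print(bot.get_time_s())
cv2.imwrite("pics/side2.png",cv2.resize(camrig.grab_frame("side")[100:300,200:440,::-1],None,fx=3,fy=3))
```

```text
0.003 [ 1.3  3.  11.3] [0.5929 0.3712 0.0839]
0.006 [4.1 2.2 6.1] [0.5928 0.3709 0.0792]
0.009 [ 5.9  1.8 -1.4] [0.5925 0.3702 0.0737]
0.012 [5.  0.4 4.8] [0.5926 0.37   0.072 ]
[ 7.6  3.1 -2.1] [0.5925 0.3701 0.0805]
[-0.   0.7  0.3] [0.5917 0.3697 0.0823]
probe True [0.5916 0.37   0.1487] [-0.1  1.2 -0.3]
94.0083
```

Run:
```python
from dish import *
t=F(0,.264); bot.pause(.3)
bot.line_to((*t,.145),.05); bot.pause(.3); print(bot.get_wrist_force().round(1))
h=bot.line_to((*t,.098),.015,guard=5); print("probe",h,bot.get_ee_pos().round(4),bot.get_wrist_force().round(1))
bot.line_to((*t,.20),.15); print(bot.get_time_s())
```

```text
[-0.6  0.8  2.3]
probe True [0.5917 0.3703 0.1434] [-1.4 -0.3  2.8]
96.575
```

The handle's top is at z≈0.145, meaning it sprang back to about 0.93 rad: the pads slipped before the dead point. I'll push straight down on it with closed fingertips, farther out, watching the force.

Run:
```python
from dish import *
RC=down(YAW); bot.grip(0,60)
t=F(0,.164+.108)
bot.line_to((*t,.16),.1)
for z in (.145,.135,.128,.122,.118,.114,.111,.108,.105,.102,.099):
    bot.line_to((*t,z),.03); f=bot.get_wrist_force(); e=bot.get_ee_pos(); print(z,f.round(1),e.round(4))
    if f[2]>28: break
bot.pause(.2); bot.line_to((*t,.18),.1); bot.pause(.3); print(bot.get_wrist_force().round(1))
for z in (.13,.12,.114):
    bot.line_to((*t,z),.03); print("probe",z,bot.get_wrist_force().round(1),bot.get_ee_pos().round(4))
bot.line_to((*t,.2),.15); print(bot.get_time_s())
```

```text
0.145 [0.4 1.9 3.7] [0.593  0.378  0.1458]
0.135 [-0.3  3.7  8.9] [0.5934 0.3801 0.1384]
0.128 [-1.9  4.3 10.7] [0.5936 0.3811 0.1323]
0.122 [-0.   5.5  9.9] [0.5937 0.3812 0.1257]
0.118 [-0.1  2.1  4.1] [0.5931 0.3788 0.1193]
0.114 [-0.9 -1.1  1.2] [0.5915 0.3763 0.1117]
0.111 [-1.2 -1.3  5.3] [0.592  0.3766 0.1114]
0.108 [-5.6 -2.5 11.9] [0.5922 0.3766 0.1111]
0.105 [-8.5 -4.5 19.1] [0.5923 0.3766 0.111 ]
0.102 [-10.4  -5.3  25.9] [0.5924 0.3766 0.1108]
0.099 [-12.5  -7.3  33.2] [0.5925 0.3766 0.1107]
[ 0.3 -0.3 -0.2]
probe 0.13 [ 0.2 -0.6 -0.6] [0.5928 0.3777 0.1303]
probe 0.12 [ 0.9  0.9 -0.2] [0.5923 0.3775 0.1194]
probe 0.114 [-1.3 -0.2  0.5] [0.5924 0.3775 0.1135]
105.8667
```

The handle went over centre (force fell from about 10 N to 1 N), hit the hard stop at z≈0.111, and the probe finds it stays there: locked. Now the valve, which I grip by the bar and turn to 45°.

Run:
```python
from dish import *
import pickle
C={k:pickle.load(open(f"pics/w{k}.pkl","rb")) for k in "CD"}
print("valve",tri([(C["C"],(473,234)),(C["D"],(370,226))]).round(3),F(-.085,.13))
v=F(-.085,.13)
bot.grip(.034,30)
bot.reach((*v,.20),down(A+.06)); bot.line_to((*v,.09),.12); bot.pause(.2)
h=bot.line_to((*v,.060),.03,guard=6); print("down",h,bot.get_ee_pos().round(4))
bot.grip(.003,30); print("gap",bot.get_finger_gap(),bot.get_wrist_force().round(1),bot.get_torque().round(2))
for a in np.linspace(.06,.785,6)[1:]: bot.reach((*v,.060),down(A+a))
bot.pause(.3); Re=bot.get_eef_rot(); print("angle",np.arctan2(Re[1,1],Re[0,1])-A,bot.get_torque().round(2),bot.get_wrist_force().round(1))
bot.grip(.034); bot.line_to((*v,.16),.08)
bot.reach((.40,.16,.25),R); bot.pause(.3); c,im=snap("v1")
u=proj(c,[*v,.075]).astype(int); print(u)
w=im[u[1]-35:u[1]+35,u[0]-35:u[0]+35]
Z=np.hstack([cv2.resize(w,(520,520),interpolation=cv2.INTER_CUBIC)]); S=cv2.resize(camrig.grab_frame("side")[140:250,260:380,::-1],(272,250)); 
cv2.imwrite("pics/fin.png",np.hstack([Z,cv2.copyMakeBorder(S,0,270,0,0,cv2.BORDER_CONSTANT)])); print(bot.get_time_s())
```

```text
valve [0.49  0.244 0.072] [0.4935478  0.24511494]
down False [0.4937 0.2452 0.0603]
gap 0.01029662889339404 [-0.   0.1  1.2] [ 0.04  0.11 -0.06]
angle 0.7801406697639357 [0.07 0.17 0.03] [-1.   0.6  5.7]
[397 246]
115.0583
```

The gripper turned 0.78 rad. My picture views are used up, so I'll check the bar's angle numerically in the saved frame by scoring how well a projected bar fits at each angle.

Run:
```python
from dish import *
import pickle
v=F(-.085,.13)
def score(n):
    c=pickle.load(open(f"pics/{n}.pkl","rb")); g=cv2.cvtColor(cv2.imread(f"pics/{n}.png"),cv2.COLOR_BGR2GRAY).astype(np.float32)
    def mean(th,off):
        P=np.array([proj(c,[*F(-.085+s*np.cos(th)-off*np.sin(th),.13+s*np.sin(th)+off*np.cos(th)),.075]) for s in np.r_[np.linspace(-.028,-.010,10),np.linspace(.010,.028,10)]],np.float32)
        return cv2.remap(g,P[:,0].reshape(1,-1),P[:,1].reshape(1,-1),1).mean()
    T=np.radians(np.arange(-20,111,5)); S=[np.mean([mean(t,o) for o in(-.003,0,.003)])-np.mean([mean(t,o) for o in(-.010,.010)]) for t in T]
    print(n,[(int(round(np.degrees(T[i]))),round(float(S[i]),1)) for i in np.argsort(np.abs(S))[::-1][:6]])
for n in("wC","m1","v1"): score(n)
print(bot.get_wrist_force().round(1),bot.get_ee_pos().round(3),bot.get_time_s())
```

```text
wC [(65, -31.6), (60, -29.5), (70, -27.6), (100, 24.5), (95, 23.2), (55, -21.9)]
m1 [(60, -27.8), (65, -25.5), (55, -25.1), (95, 24.6), (100, 24.5), (105, 20.2)]
v1 [(40, -54.0), (45, -53.4), (50, -49.9), (35, -39.6), (85, 35.0), (80, 33.6)]
[-1.1 -0.2  0.3] [0.4   0.16  0.249] 115.0583
```

```bash
python3 -c "
from h import *
print(bot.close_job())"
```

```text
the job is handed in; nothing more can be done
None
```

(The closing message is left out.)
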